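Close the test jig and hold a probe through its guide hole

TASK

A circuit board is loaded in the test jig: swing the jig's open guide plate down until it lies flat on the frame. Then lift the probe out of its stand, lower its shaft upright through the hole in the plate without touching the plate, and stop with the tip about 10 mm above the bare board, not touching it. Finish while still holding the probe there, still and centred in the hole; leave the other things on the bench where they are.

Things in the scene. Friction and masses are not known exactly. Their poses are not given: they have to be found in the camera images.
- jig: test jig, fixed to the bench: open-topped black frame 150 (x) x 165 (y) x 50 mm high with walls 8 mm thick, a green circuit board (components up to 27 mm tall) fixed inside on short posts, its top surface 16 mm above the bench, and an aluminium guide plate hinged along the top of its far (+x) wall. Origin at the centre of its underside, z up, x from the plate's free edge to its hinge
- guide_plate (a joint): hinge of the guide plate in rad: 0 = lying flat and closed on the frame (its stop), growing as the free edge (the jig's -x side, toward the robot) swings up; up to 1.3. Starts open. The hinge is stiff with friction (0.40 N m, the plate's weight helps by up to 0.18): the plate stays where it is left and 1.5 to 3 N down on its free edge closes it
- plate_hinge (a point): point on the hinge, level with the plate's upper face and half-way along its width; the plate turns about the jig's y axis, whose line runs 6 mm below this point when the plate is flat
- plate_edge (a point): middle of the guide plate's free edge, on the upper (outer) face, 149 mm from the hinge; moves with the plate. The plate is 150 x 165 x 8 mm; a finger tab 50 mm wide reaches 16 mm past the edge, its face 1 mm lower. The point's x points from the free edge to the hinge, y along the edge, z out of the upper face
- guide_hole (a point): centre of the round hole in the guide plate, diameter 20 mm, straight through the 8 mm plate; the point is in the upper face, 104 mm from the hinge and 7 mm to the jig's -y side; z out of the upper face. With the plate flat the upper face is 58 mm above the bench
- board_spot (a point): bare spot on the board's top surface, 16 mm above the bench, exactly below the guide hole when the plate is flat (42 mm below the plate's upper face); the blocks and capacitors on the board stay clear of it by 15 mm and more
- probe_stand: fixed probe stand, 64 x 64 mm foot, 80 mm high: two cheeks with a bridge on top, 46 x 60 mm, that has a 14 mm hole. Origin at the centre of its underside. It and the solder spool may swap places, left or right of the jig
- probe_grip (a point): centre of the probe's black square grip (18 x 18 mm, 60 mm long, z up along the probe, x and y square to the grip's flat faces). The probe hangs upright in the stand's hole by its collar; pull it straight up (tip is 70 mm below the bridge's top). At the start this point is 116 mm above the bench. A steel cap reaches 35 mm above it. Probe mass about 80 g
- probe_tip (a point): lower end of the probe's steel shaft (diameter 8 mm, 70 mm long up to the collar, diameter 25 mm and 6 mm high, just under the square grip); 106 mm straight below probe_grip
- spool: loose bystander: spool of solder wire, 74 x 62 x 76 mm, origin at the centre of its underside; leave it alone
- tweezers_1: loose bystander: steel tweezers lying on the bench, 121 x 14 x 9 mm, along its x; leave alone
- driver: loose bystander: screwdriver with a thick handle lying on the bench, 161 x 22 x 24 mm, along its x; leave alone

How it is judged (in metres and radians):
On the way, in this order (a step that is already met when the one before it is completed fails the run):
1. the guide plate lies flat on the jig (value of joint guide_plate below 0.05 rad), for 0.2 s.
2. the probe is out of its stand, above the closed plate (value of joint guide_plate below 0.05 rad and height (world z) of probe_tip above 0.062 m), for 0.1 s.
3. the shaft stands in the guide hole, tip below the plate (value of joint guide_plate below 0.05 rad and horizontal distance between probe_tip and guide_hole below 0.006 m and z of probe_tip in the frame of guide_hole below -0.012 m), for 0.2 s.
At the end, for the whole second after the job is handed in: Guide plate flat (within 0.05 rad); probe held in the fingers (grip over 1 N), still (under 20 mm/s), upright within 0.12 rad, its tip within 4 mm of the hole's axis and 4 to 18 mm above the board, touching neither plate, frame nor board (value of joint guide_plate below 0.05 rad and horizontal distance between probe_tip and guide_hole below 0.004 m and z of probe_tip in the frame of board_spot between 0.004 and 0.018 m and angle between probe_tip's own z axis and vertical below 0.12 rad and contact force between probe and jig below 0.2 N and contact force between the fingers and probe above 1 N and linear speed of probe below 0.02 m/s); the arm keeps its last pose, push and grip.
It fails at once if the probe touches the plate, the frame or the board (contact force between probe and jig above 0.5 N).
It fails at once if the spool, tweezers or screwdriver is moved more than 20 mm (distance of any of spool, tweezers_1, driver from where it was at the start of the episode above 0.02 m).
It also fails if it takes over 64 s, if anything falls off the work surface, if the arm or the gripper's body presses on something with over 40 N, if the wrist force passes 120 N, or if a joint passes its speed limit or range.

ROBOT

A 6-joint arm with a two-finger parallel gripper is mounted at the origin on the work surface; the furniture and walls round the work are solid. World frame = base frame: x ahead of the robot, y to its left, z up, the work surface at z = 0. Lengths are in m, angles in degrees, forces in N, time in s.
With the tool pointing down it reaches from about 0.4 to 0.825 m from the base axis. Payload 7 kg.
Tool frame: the origin (TCP) lies at the very end of the fingers, on their centre line; the grasp point (between the pads) lies 19 mm behind it; x points along the fingers, z is the direction in which the jaws open and shut, and the axes are right-handed (so a half turn about x gives the same grasp; the last joint's range is limited). The gripper opens to 88 mm and grips with 3 to 60 N. Pads are 19 mm wide; open, the fingers measure 130 mm over their backs; the gripper's body (78 mm by 193 mm) begins 47 mm behind the grasp point.
Start: joints at [87.84, 20.546, 0.682, 0, -70.136, -16.507], TCP at [0.216, 0.639, 0.227] pointing down, gripper open.
Joint ranges: [-176.03, 176.03], [-82.01, 121.73], [-58.28, 71.71], [-173.87, 95.51], [-174.79, -0.11], [-173.66, 173.66]. Speed limits (degrees/s): [136.94, 136.94, 172.46, 180, 180, 180].

INTERFACE

Orientations are given as [roll, pitch, yaw] about the fixed x, y, z axes, in that order (R = Rz(yaw) Ry(pitch) Rx(roll)).
In Python, from plant import sensors, cams, workorder gives the robot as it stands. The module is installed in compiled form; this text tells all that it offers.
- The arm moves only by the shell command python3 -m handwheel 'ROWS' [OPENING] [FORCE]. ROWS is JSON, one flat list of numbers, 4 for each row, row after row: the shift along the tool's x, y, z in cm, then the turn about the tool's x in degrees. A call has exactly 10 rows; each row is the pose to reach, as a shift and turn from the pose commanded when the call began, along the tool's axes at that moment; what a row does not reach only later rows make up. A row lasts 1/8 s, in which the tool goes at most 62.5 mm and 10.7 degrees, less where a joint would pass 70% of its speed; a pose out of reach is approached as far as the arm can. A call with a gripper value outside its range is refused whole. OPENING is the finger opening in cm, from 0 to 8.76, set as the call begins (- or left out, the last holds). The fingers move at their own pace and stop on an object; FORCE is the grip in N (left out, the last holds). Time passes only in rows, so rows that repeat a pose let the fingers close, or fill a call up. It gives the time, the measured TCP pose, the force and the opening at its end, in the units of the state.
- sensors.get_state(): the state, without advancing time (a new reading comes with each control period).
- cams.capture(name): name is "scene" or "top"; returns a dict with "image" (480x640x3 uint8, red, green, blue), "fov_y" (degrees; the focal length in pixels is half the picture's height over the tangent of half this angle, whatever the lens; pixels are square), "cx", "cy" (the principal point, pixels), "D" ([k1, k2, p1, p2, k3] as OpenCV has them; the pictures are not rectified), "xyz" and "rotation" of the camera in the world. Camera axes: x right, y down, z forward; pixel columns grow to the right and rows downward; lengths in m; the calibration is good to about 2 mm. A picture is of the moment at which its call begins. There is no depth.
- workorder.close_job(): hands the job in, once; it reports no verdict.
The state is a dict: "time_s": time; "joints": joint angles; "qd": joint speeds; "joint_torque": joint torques, N m; "tcp_pos": TCP position; "eef_rot": TCP orientation; "contact_force": force on the tool from outside, world axes, zero at the start; "moment": the same for the moment, N m; "gripper_width": finger opening in m.
Only numpy, scipy, OpenCV 4.12 (cv2) and the standard library are available. Lean on these libraries where they do the work, as an engineer would, in place of code of your own. Each camera call takes 0.05 s, during which the arm holds its last target.

## Working session

There is one attempt and no reset: what is moved stays moved. The work goes in short steps, Python scripts to look and compute and a shell command to move; the robot and the scene stay as the last step left them, time stands still between calls to the robot, and variables do not carry over. Pictures are saved under pics/ and viewed, and the job is handed in when it is done.

```bash
mkdir -p pics; ls; python3 - <<'E'
from plant import sensors, cams
import cv2
print(sensors.get_state())
for n in ("scene","top"):
    c=cams.capture(n)
    cv2.imwrite(f"pics/{n}0.png",c["image"][:,:,::-1])
    print(n,{k:v for k,v in c.items() if k!="image"})
E
```

```text
pics
{'time_s': 0.0, 'joints': array([ 8.78403625e+01,  2.05914489e+01,  6.32246544e-01, -2.18209321e-02,
       -7.01369916e+01, -1.65051615e+01]), 'qd': array([-0.03204543, -0.01206263,  0.00479765, -0.05909282,  0.02099589,
       -0.08143961]), 'joint_torque': array([ 4.12254713e-04, -5.82725966e+01,  2.93059534e+01,  6.99706256e+00,
        6.86616695e-03, -1.69444907e-04]), 'tcp_pos': array([0.21589778, 0.63899657, 0.2256056 ]), 'eef_rot': array([   4.46906578,   89.90164247, -104.20316466]), 'contact_force': array([ 0.10095297, -0.37782021,  0.09555968]), 'moment': array([-0.02342516, -0.02422353,  0.00412312]), 'gripper_width': 0.08760492335090232}
scene {'fov_y': 56.08788368859211, 'cx': 315.211202385477, 'cy': 237.29591986891595, 'D': array([-0.06823693,  0.        ,  0.        ,  0.        ,  0.        ]), 'xyz': array([-0.04368438, -0.50990799,  0.61787923]), 'rotation': array([-122.58243832,    0.88990978,  -44.04888367])}
top {'fov_y': 47.79951726331668, 'cx': 317.8275788983355, 'cy': 230.9256477394925, 'D': array([-0.14409878,  0.        ,  0.        ,  0.        ,  0.        ]), 'xyz': array([0.45107141, 0.06484627, 1.44748933]), 'rotation': array([-177.81345354,   -0.83090156,  -89.3494676 ])}
```

View pics/scene0.png

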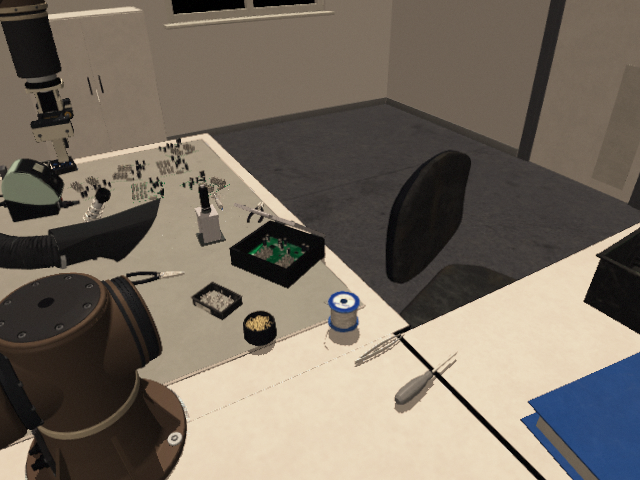

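View pics/top0.png

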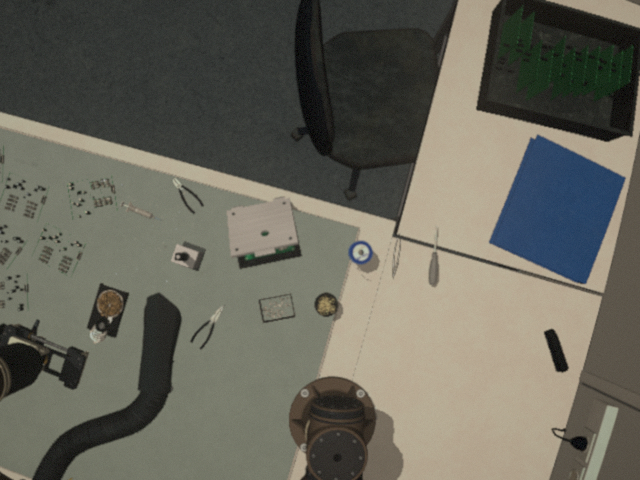

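The scene view shows the jig at about (277,250), the probe in its stand at (207,210), the spool at (343,310), the driver at (425,380) and the tweezers at (380,348). The top view shows the open plate at (262,230) with its hole at about (265,233), and the stand at (185,256). I'll zoom in to pick points.

```bash
cat > h.py <<'E'
import numpy as np, cv2
from scipy.spatial.transform import Rotation as R
from scipy.optimize import least_squares
from plant import sensors, cams
def K(c):
    f=240/np.tan(np.radians(c["fov_y"])/2); return np.array([[f,0,c["cx"]],[0,f,c["cy"]],[0,0,1.]])
def rot(c): return R.from_euler('xyz',c["rotation"],degrees=True).as_matrix()
def ray(c,uv):
    p=cv2.undistortPoints(np.array([[uv]],float),K(c),c["D"])[0,0]
    return rot(c)@np.array([p[0],p[1],1.])
def onz(c,uv,z):
    d=ray(c,uv); return c["xyz"]+d*(z-c["xyz"][2])/d[2]
def proj(c,P):
    P=np.atleast_2d(P).astype(float); M=rot(c).T
    r,_=cv2.Rodrigues(M); return cv2.projectPoints(P,r,-M@c["xyz"],K(c),c["D"])[0][:,0]
def tri(c1,a,c2,b):
    d1=ray(c1,a);d2=ray(c2,b);d1/=np.linalg.norm(d1);d2/=np.linalg.norm(d2)
    A=np.c_[d1,-d2]; s=np.linalg.lstsq(A,c2["xyz"]-c1["xyz"],rcond=None)[0]
    p=c1["xyz"]+s[0]*d1;q=c2["xyz"]+s[1]*d2; return (p+q)/2,np.linalg.norm(p-q)
def crop(c,u0,v0,w,h,s,name):
    im=c["image"][v0:v0+h,u0:u0+w,::-1]; im=cv2.resize(im,None,fx=s,fy=s,interpolation=cv2.INTER_CUBIC)
    cv2.imwrite("pics/"+name,im)
E
python3 - <<'E'
from h import *
c=cams.capture("top"); crop(c,160,180,150,100,5,"t1.png")
s=cams.capture("scene"); crop(s,185,170,150,120,5,"s1.png")
print(c["image"].shape)
E
```

```text
(480, 640, 3)
```

View pics/t1.png

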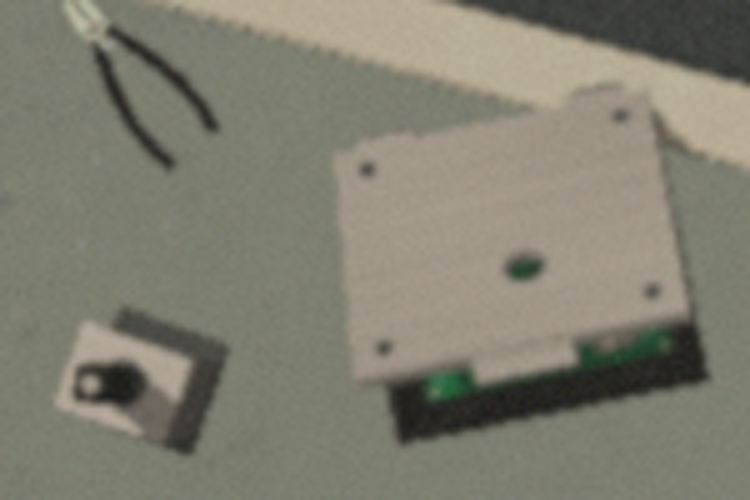

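View pics/s1.png

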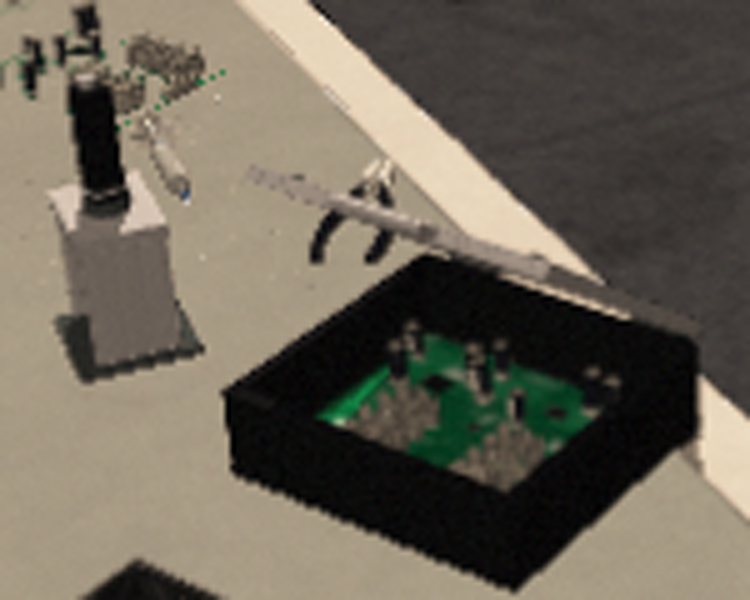

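```bash
cat > fit.py <<'E'
from h import *
t=cams.capture("top"); s=cams.capture("scene")
def pt(u,v): return ((u+.5)/5-.5+160,(v+.5)/5-.5+180)
def ps(u,v): return ((u+.5)/5-.5+185,(v+.5)/5-.5+170)
J=[(s,ps(515,590),(-75,-82.5,0)),(s,ps(230,390),(-75,82.5,50)),(s,ps(235,475),(-75,82.5,0)),(s,ps(697,345),(75,-82.5,50)),(s,ps(515,493),(-75,-82.5,50)),(s,ps(695,440),(75,-82.5,0)),
(t,pt(400,443),(-75,82.5,50)),(t,pt(708,378),(-75,-82.5,50))]
# plate frame: origin hinge axis, (dx toward hinge neg, y, z)
Pl=[(t,pt(357,383),(-149,82.5,6)),(t,pt(690,320),(-149,-82.5,6)),(s,ps(250,168),(-149,82.5,6)),(t,pt(523,266),(-104,-7,2))]
def jig(p,q): return np.array([p[0],p[1],0])+R.from_euler('z',p[2]).apply(np.array(q)/1000)
def plate(p,q,th=None):
    th=p[3] if th is None else th
    a=R.from_euler('y',th).apply(np.array(q)/1000) # +th about y lifts -x
    return jig(p,(a+np.array([.075,0,.052]))*1000)
def res(p):
    o=[]
    for c,uv,q in J: o+=list(proj(c,jig(p,q))[0]-uv)
    for c,uv,q in Pl: o+=list(proj(c,plate(p,q))[0]-uv)
    return np.array(o)
r=least_squares(res,[.55,.1,-.2,.8],loss='soft_l1')
p=r.x
if __name__=="__main__":
    print(p,np.degrees(p[2:])); print(res(p).reshape(-1,2).round(1))
    print("hole closed",plate(p,(-104,-7,6),0),"edge now",plate(p,(-149,0,6)),"tabend now",plate(p,(-165,0,5)),"edge closed",plate(p,(-149,0,6),0))
    # stand/probe
    g=lambda u,v:tri(t,pt(*u),s,ps(*v))
    print("cap top",onz(t,pt(90,383),.151),tri(t,pt(90,383),s,ps(85,75)))
    print("bridge corners top",[onz(t,pt(*q),.080).round(4) for q in [(85,320),(193,362),(160,445),(57,402)]])
    print("bridge corners scene",[onz(s,ps(*q),.080).round(4) for q in [(48,190),(143,177),(172,222),(68,235)]])
E
python3 fit.py
```

```text
[0.49455246 0.18387807 0.21900408 0.64206134] [12.54800976 36.78740494]
[[ 0.8  0.1]
 [-1.4 -1.4]
 [ 0.1 -0.7]
 [ 1.2 -1.8]
 [-0.4  1. ]
 [ 1.7 -3.2]
 [-0.9  1. ]
 [ 0.1  0.9]
 [-0.4  0.3]
 [ 0.1 -1.2]
 [ 0.  -0.1]
 [ 1.   2.8]]
hole closed [0.46776594 0.1707448  0.058     ] edge now [0.45478994 0.17502797 0.14603347] tabend now [0.44169766 0.17211397 0.15481416] edge closed [0.42232    0.16780101 0.058     ]
cap top [0.43589309 0.38345374 0.151     ] (array([0.4344028 , 0.38492907, 0.14891292]), np.float64(0.003472369532990191))
bridge corners top [array([0.467 , 0.4041, 0.08  ]), array([0.4465, 0.3481, 0.08  ]), array([0.4042, 0.3644, 0.08  ]), array([0.4252, 0.4178, 0.08  ])]
bridge corners scene [array([0.4186, 0.4167, 0.08  ]), array([0.46  , 0.3936, 0.08  ]), array([0.4442, 0.3438, 0.08  ]), array([0.4014, 0.3697, 0.08  ])]
```

```bash
python3 - <<'E'
from fit import *
print("hose tip",tri(t,(163,296),s,(159,200)), "hose edge R",tri(t,(180,310),s,(155,218)))
print("hose tip lower z0",onz(t,(160,300),.1),onz(t,(160,300),.3))
print("spool",onz(t,(360,252),.076), "bowl",onz(t,(326,304),.02))
crop(s,0,60,250,220,3,"s2.png"); crop(t,60,270,160,160,4,"t2.png")
E
```

```text
hose tip (array([0.33699579, 0.42393561, 0.13002141]), np.float64(0.001510605426168021)) hose edge R (array([0.30203913, 0.38546006, 0.11107052]), np.float64(0.00027407396793738476))
hose tip lower z0 [0.32489502 0.43928264 0.1       ] [0.34362265 0.38370723 0.3       ]
spool [ 0.45145173 -0.06202108  0.076     ] bowl [0.31361214 0.02106827 0.02      ]
```

View pics/s2.png

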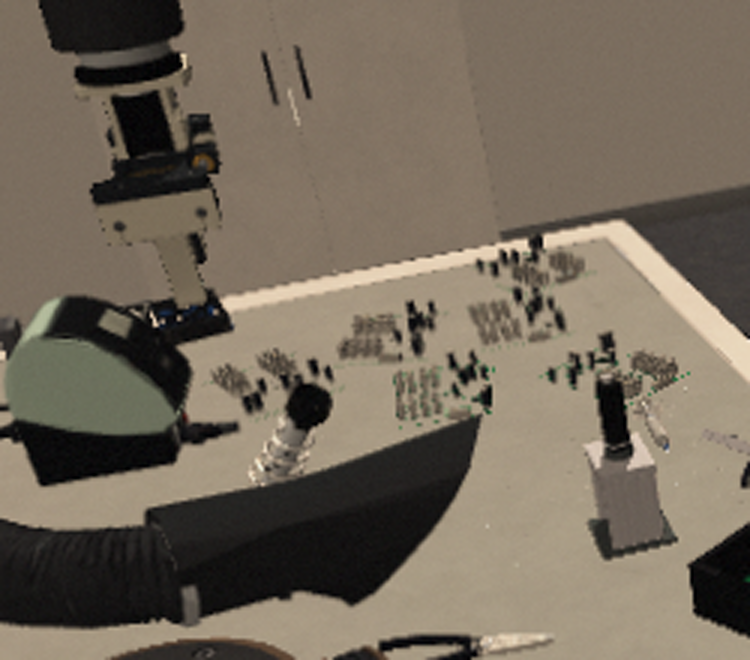

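View pics/t2.png

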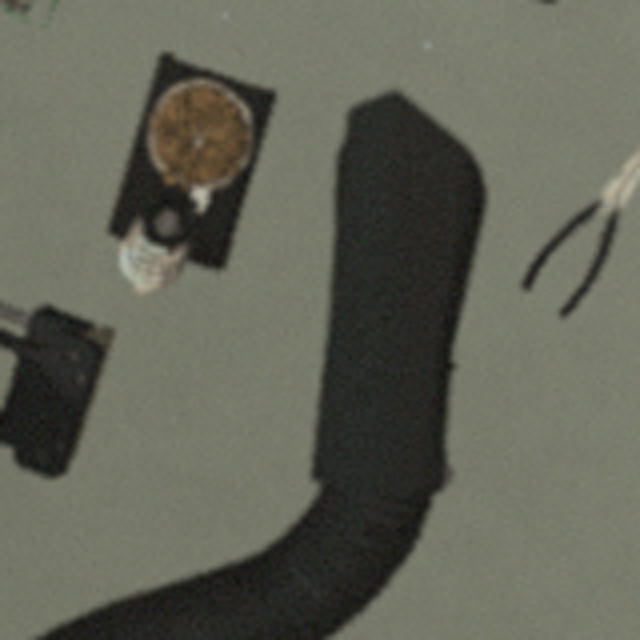

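The fume nozzle's tip is at about (0.337, 0.424, 0.13), so I'll travel well above it and keep the gripper body's long side pointing away from it. Next I'll work out the moves to close the plate.

```bash
cat > mv.py <<'E'
from h import *
# shift in tool axes (cm), turn about tool x (deg) from current measured pose to target pos / jaw-axis angle (deg, mod 180)
def plan(target,jaw=None,cur=None,verbose=True):
    st=sensors.get_state(); M=R.from_euler('xyz',st["eef_rot"],degrees=True).as_matrix()
    pos=st["tcp_pos"] if cur is None else np.array(cur)
    sh=M.T@(np.array(target)-pos)*100
    z=M[:,2]; a=np.degrees(np.arctan2(z[1],z[0])); turn=None
    if jaw is not None:
        d=(jaw-a+90)%180-90   # world yaw change
        turn=-d if M[2,0]<0 else d
    print("shift cm",sh.round(2),"turn",turn,"jaw now",round(a,1),"tcp",st["tcp_pos"].round(4),"t",st["time_s"],"tilt",M[:,0].round(4), "j6",st["joints"][5].round(1),"F",st["contact_force"].round(1))
    return sh,turn
E
python3 - <<'E'
from mv import *
from fit import p,jig,t,s
print(tri(t,(139,390),s,(50,231)))
j=lambda x,z:jig(p,(x*1000,0,z*1000))
print(j(-.024,.141),j(-.0555,.058))
plan([0.2160,0.639,.30]); plan(j(-.024,.30),102.5); plan([.435,.383,.3],69)
E
```

```text
(array([0.10147259, 0.48594839, 0.12137031]), np.float64(0.0008548244185348129))
[0.47112571 0.17866389 0.141     ] [0.44037811 0.17182027 0.058     ]
shift cm [-7.35  0.01  0.04] turn None jaw now -108.7 tcp [0.216  0.6394 0.2265] t 0.5 tilt [-0.e+00 -1.e-04 -1.e+00] j6 -16.5 F [-0.9  0.5 -0. ]
shift cm [-7.35 38.92 35.49] turn -31.165779087428803 jaw now -108.7 tcp [0.216  0.6394 0.2265] t 0.5 tilt [-0.e+00 -1.e-04 -1.e+00] j6 -16.5 F [-0.9  0.5 -0. ]
shift cm [-7.35 28.95 17.29] turn 2.3342209125711975 jaw now -108.7 tcp [0.216  0.6394 0.2265] t 0.5 tilt [-0.e+00 -1.e-04 -1.e+00] j6 -16.5 F [-0.9  0.5 -0. ]
```

```bash
python3 -m handwheel '[-3.5,0,0,0, -7.4,1,0.9,0, -7.4,4.5,4.1,-3, -7.4,8.5,7.8,-7, -7.4,12.5,11.4,-11, -7.4,16.5,15,-15, -7.4,20.5,18.7,-19, -7.4,24.5,22.3,-23, -7.4,28.5,26,-27, -7.4,32.5,29.6,-31]' 0 10; python3 - <<'E'
from mv import *
plan([.4711,.1787,.17],102.5)
E
```

```text
time_s: 1.75
tcp_pos: [0.4297, 0.2534, 0.301]
eef_rot: [127.1, 89.9, 49.6]
contact_force: [0.5, 0.8, 0.5]
gripper_width: 0.0008
shift cm [13.1   2.41  8.19] turn -0.015521206085736594 jaw now -77.5 tcp [0.4297 0.2534 0.301 ] t 1.75 tilt [ 6.e-04  8.e-04 -1.e+00] j6 49.3 F [0.5 0.8 0.5]
```

```bash
python3 -m handwheel '[0,0.8,3,0, 0,1.7,6,0, 0,2.4,8.2,0, 3,2.4,8.2,0, 6,2.4,8.2,0, 9,2.4,8.2,0, 11,2.4,8.2,0, 12.5,2.4,8.2,0, 13.1,2.4,8.2,0, 13.1,2.4,8.2,0]'; python3 - <<'E'
from mv import *
plan([.4404,.1718,.058],102.5)
s=cams.capture("scene"); crop(s,185,150,150,120,5,"s3.png")
t=cams.capture("top"); crop(t,160,180,150,100,5,"t3.png")
E
```

```text
time_s: 3.0
tcp_pos: [0.4703, 0.1801, 0.1697]
eef_rot: [34.5, 90.0, -43.2]
contact_force: [0.1, 1.0, 0.6]
gripper_width: 0.0009
shift cm [11.17 -3.1   0.17] turn -0.1597930071253586 jaw now -77.7 tcp [0.4703 0.1801 0.1697] t 3.0 tilt [ 1.e-04 -1.e-04 -1.e+00] j6 59.0 F [0.1 1.  0.6]
```

View pics/s3.png

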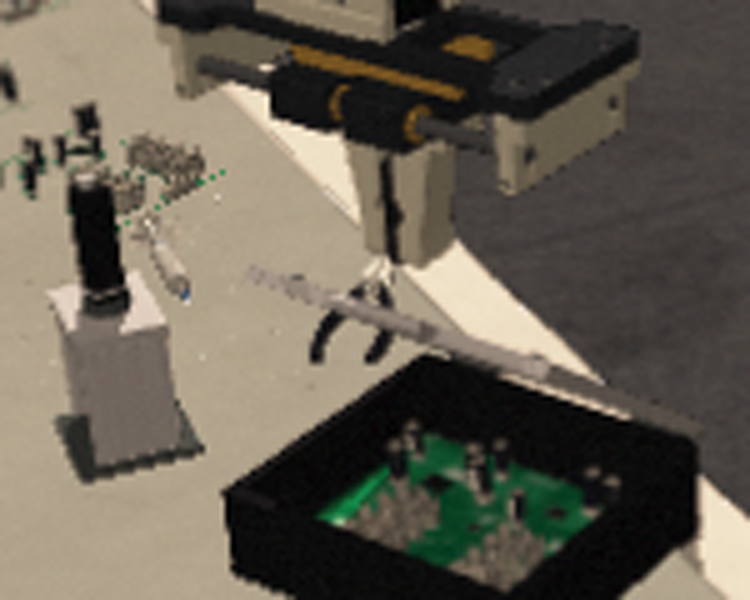

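View pics/t3.png

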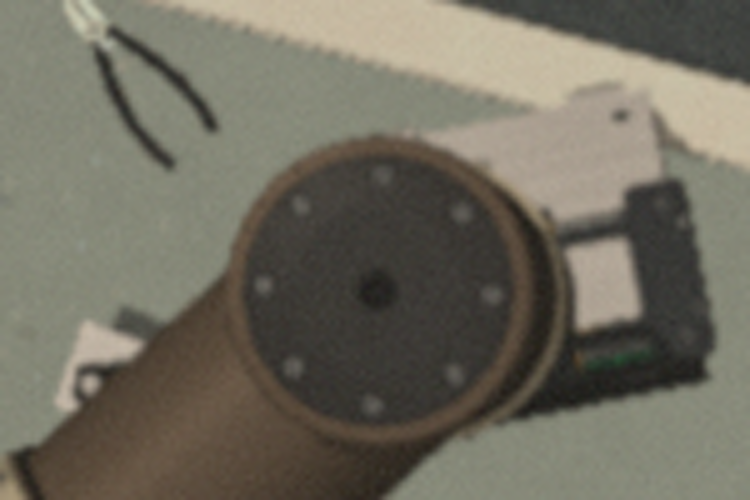

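```bash
python3 -m handwheel '[1.5,0,0,0, 2.9,0,0,0, 3.8,-0.7,0.05,0, 4.8,-1.3,0.1,0, 5.8,-1.8,0.1,0, 6.8,-2.25,0.1,0, 7.9,-2.6,0.15,0, 8.9,-2.9,0.15,0, 9.9,-3.05,0.15,0, 10.5,-3.1,0.15,0]'; python3 - <<'E'
from mv import *
plan([.4404,.1718,.058],102.5)
s=cams.capture("scene"); crop(s,185,150,150,120,5,"s4.png")
E
```

```text
time_s: 4.35
tcp_pos: [0.4397, 0.1716, 0.0637]
eef_rot: [-67.0, 89.9, -144.6]
contact_force: [-1.3, 1.7, 1.4]
gripper_width: 0.0003
shift cm [ 0.57  0.07 -0.  ] turn -0.17663624346596407 jaw now -77.7 tcp [0.4397 0.1716 0.0637] t 4.35 tilt [-1.1e-03 -8.0e-04 -1.0e+00] j6 57.1 F [-1.3  1.7  1.4]
```

View pics/s4.png

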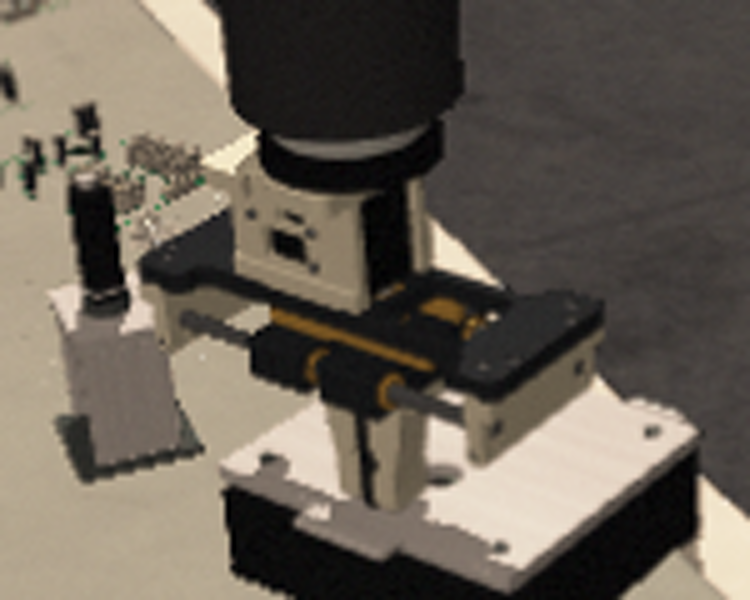

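The plate is almost flat, with the fingertips on it between the tab and the hole (crop 380,500). I'll press the last few millimetres slowly.

```bash
python3 -m handwheel '[0.2,0,0,0, 0.3,0,0,0, 0.4,0,0,0, 0.5,0,0,0, 0.55,0,0,0, 0.6,0,0,0, 0.65,0,0,0, 0.65,0,0,0, 0.65,0,0,0, 0.65,0,0,0]'
```

```text
time_s: 5.65
tcp_pos: [0.4402, 0.172, 0.0583]
eef_rot: [91.3, 90.0, 13.7]
contact_force: [-2.8, -1.3, 6.1]
gripper_width: 0.0008
```

```bash
python3 -m handwheel '[0.1,0,0,0, 0.15,0,0,0, 0.2,0,0,0, 0.2,0,0,0, 0.2,0,0,0, 0.2,0,0,0, 0.2,0,0,0, 0.2,0,0,0, 0.2,0,0,0, 0.2,0,0,0]'
```

```text
time_s: 6.9
tcp_pos: [0.4403, 0.172, 0.0579]
eef_rot: [84.3, 90.0, 6.7]
contact_force: [-10.2, -2.9, 27.7]
gripper_width: 0.0007
```

The force reached 27.7 N at z = 0.058, so the plate is hard on its stop. I'll back off straight up, then move toward the probe.

```bash
python3 -m handwheel '[-1,0,0,0, -4,0,0,0, -8,0,0,0, -12,0,0,0, -16,0,0,0, -20,0,0,0, -22,0,0,0, -22,0,0,0, -22,0,0,0, -22,0,0,0]' 6; python3 - <<'E'
from mv import *
plan([.4350,.383,.278],69)
E
```

```text
time_s: 8.15
tcp_pos: [0.4398, 0.1717, 0.275]
eef_rot: [-64.7, 89.9, -142.4]
contact_force: [0.3, -1.4, 0.2]
gripper_width: 0.0601
shift cm [ -0.33   4.04 -20.75] turn 33.32839253075636 jaw now -77.7 tcp [0.4398 0.1717 0.275 ] t 8.15 tilt [-0.0015 -0.0011 -1.    ] j6 57.1 F [ 0.3 -1.4  0.2]
```

```bash
python3 -m handwheel '[0,0.6,-3,0, 0,1.4,-7,5, 0,2.2,-11,12, 0,3,-15,19, 0,3.6,-18,26, 0,4,-20.5,33, 0,4,-20.7,33.3, 0,4,-20.7,33.3, 0,4,-20.7,33.3, 0,4,-20.7,33.3]'; python3 - <<'E'
from mv import *
plan([.4350,.383,.097],69)
s=cams.capture("scene"); crop(s,185,150,150,120,5,"s5.png")
t=cams.capture("top"); crop(t,160,180,150,100,5,"t5.png")
np.save("t5",t["image"]);np.save("s5",s["image"])
E
```

```text
time_s: 9.4
tcp_pos: [0.4352, 0.3821, 0.2763]
eef_rot: [171.6, 90.0, 60.7]
contact_force: [-0.3, -0.6, 0.3]
gripper_width: 0.06
shift cm [17.93 -0.05 -0.07] turn 0.030103509719538124 jaw now -111.0 tcp [0.4352 0.3821 0.2763] t 9.4 tilt [ 2.e-04  4.e-04 -1.e+00] j6 8.4 F [-0.3 -0.6  0.3]
```

View pics/s5.png

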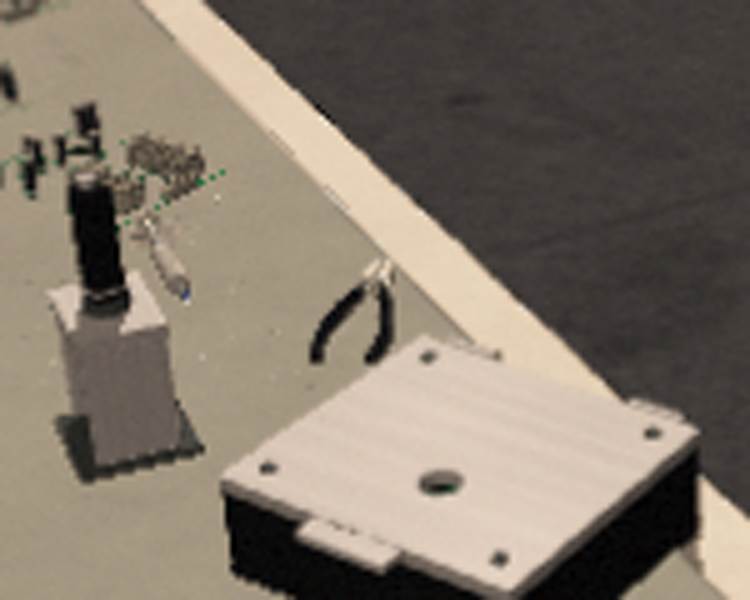

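View pics/t5.png

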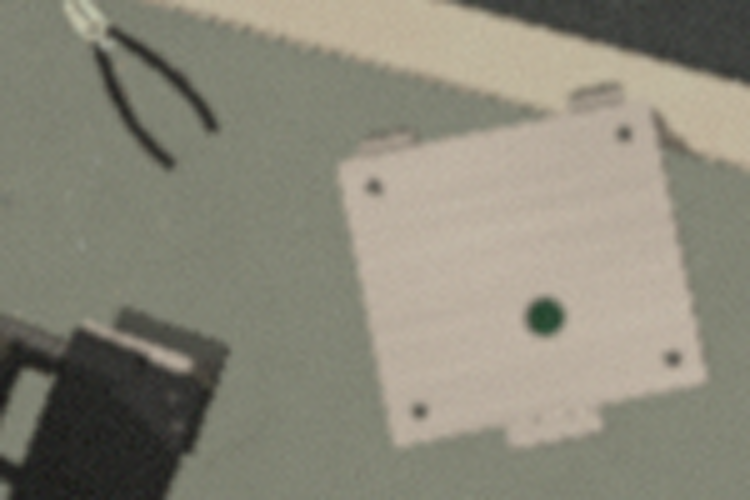

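```bash
cat > hole.py <<'E'
from h import *
t=cams.capture("top"); s=cams.capture("scene")
t["image"]=np.load("t5.npy"); s["image"]=np.load("s5.npy")
def hsub(im,u0,v0,r,f):
    a=im[v0-r:v0+r+1,u0-r:u0+r+1].astype(float); g=f(a); bg=np.median(g[[0,-1],:]); w=np.clip((bg-g)-15,0,None)
    yy,xx=np.mgrid[-r:r+1,-r:r+1]; return u0+(w*xx).sum()/w.sum(), v0+(w*yy).sum()/w.sum(), (w>30).sum()
f=lambda a:a[...,0]
if __name__=="__main__":
    ht=hsub(t["image"],269,243,6,f); hs=hsub(s["image"],273,246,7,f)
    print(ht,hs)
    print("hole top",onz(t,ht[:2],.058),"scene",onz(s,hs[:2],.058),tri(t,ht[:2],s,hs[:2]))
    ct=lambda u,v:((u+.5)/5-.5+160,(v+.5)/5-.5+180); cs=lambda u,v:((u+.5)/5-.5+185,(v+.5)/5-.5+150)
    T=[onz(t,ct(*q),.058) for q in [(338,163),(652,108),(708,380),(397,447)]]
    S=[onz(s,cs(*q),.058) for q in [(428,337),(697,430),(505,592),(222,485)]]
    for Q in (T,S):
        Q=np.array(Q)
        print(np.round(Q[:,:2],4).tolist(), "sides",[round(np.linalg.norm(Q[i]-Q[i-1]),4) for i in range(4)])
        c=Q.mean(0); ex=(Q[0]+Q[1]-Q[2]-Q[3]); ex/=np.linalg.norm(ex); ey=np.array([-ex[1],ex[0],0])
        print("centre",c,"yaw",np.degrees(np.arctan2(ex[1],ex[0])),"hole pred",c-ex*.030-ey*.007)
    # screws
    for nm,c,im in (("top",t,[(375,187),(624,133),(672,358),(419,411)]),("sc",s,[(428,356),(652,432),(500,558),(268,467)])):
        P=np.array([onz(c,(ct if nm=="top" else cs)(*q),.058) for q in im]); print(nm,P[:,:2].round(4).tolist(),P.mean(0))
E
python3 hole.py
```

```text
(np.float64(268.55064385931195), np.float64(242.92850278685373), np.int64(54)) (np.float64(272.55473554735545), np.float64(246.34538745387454), np.int64(39))
hole top [0.47203677 0.1713664  0.058     ] scene [0.46578509 0.16701846 0.058     ] (array([0.47124866, 0.1724438 , 0.05290765]), np.float64(0.0022077748788139127))
[[0.5498, 0.2793], [0.58, 0.1178], [0.4406, 0.0872], [0.4042, 0.2464]] sides [np.float64(0.1493), np.float64(0.1643), np.float64(0.1428), np.float64(0.1633)]
centre [0.49366496 0.18266586 0.058     ] yaw 12.550102009124078 hole pred [0.46590282 0.16931432 0.058     ]
[[0.5458, 0.2734], [0.5786, 0.1166], [0.4329, 0.0843], [0.3958, 0.2364]] sides [np.float64(0.1545), np.float64(0.1602), np.float64(0.1492), np.float64(0.1565)]
centre [0.48828808 0.17766707 0.058     ] yaw 13.186070500912587 hole pred [0.46067585 0.16400821 0.058     ]
top [[0.5377, 0.2599], [0.567, 0.132], [0.4516, 0.1058], [0.4228, 0.2353]] [0.49476992 0.18325627 0.058     ]
sc [[0.5339, 0.2588], [0.5628, 0.1302], [0.4474, 0.1043], [0.4193, 0.2336]] [0.49084731 0.18175367 0.058     ]
```

```bash
python3 - <<'E'
from hole import *
def ov(c,name,u0,v0,w,h,sc,p):
    im=cv2.resize(c["image"][v0:v0+h,u0:u0+w,::-1],None,fx=sc,fy=sc,interpolation=cv2.INTER_NEAREST)
    Rz=R.from_euler('z',p[2])
    def d(pts,col,closed=True):
        P=np.array([p[0],p[1],0])+Rz.apply(np.array(pts,float)/1000)
        q=((proj(c,P)-[u0,v0]+.5)*sc).astype(np.int32)
        cv2.polylines(im,[q],closed,col,1)
    d([(-74,-82.5,58),(-74,82.5,58),(76,82.5,58),(76,-82.5,58)],(0,0,255))
    a=np.linspace(0,2*np.pi,30)
    d(np.c_[-29+10*np.cos(a),-7+10*np.sin(a),58+0*a],(255,0,0))
    d([(-90,-25,57),(-90,25,57),(-74,25,57),(-74,-25,57)],(0,160,0))
    cv2.imwrite("pics/"+name,im)
p=[.4955,.1840,np.radians(12.6)]
ov(t,"ovt.png",220,190,90,85,8,p)
ov(s,"ovs.png",222,210,110,80,7,[.4905,.1800,np.radians(12.8)])
E
```

```text
(no output)
```

View pics/ovt.png

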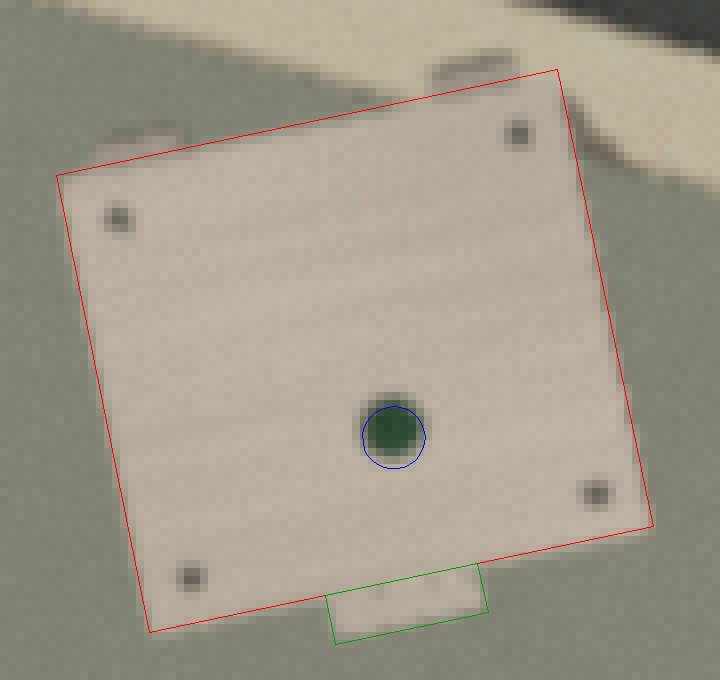

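View pics/ovs.png

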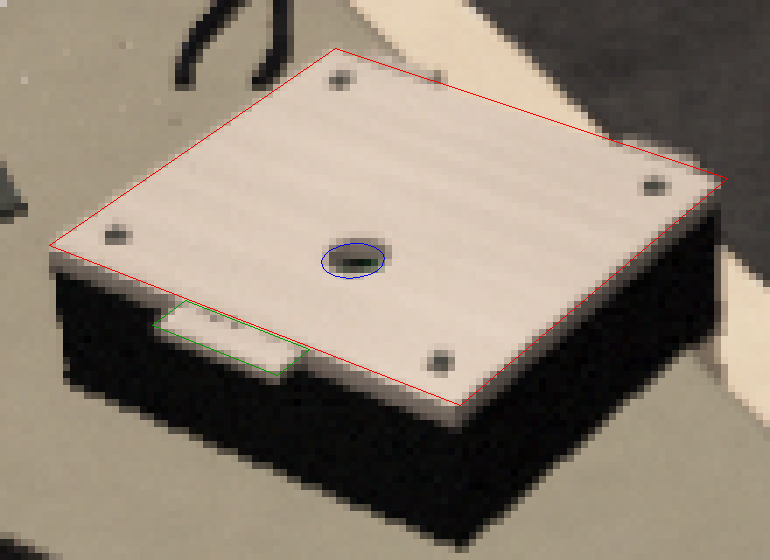

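```bash
python3 - <<'E'
import cv2
a=cv2.imread("pics/top0.png")[235:280,165:215]; b=cv2.imread("pics/scene0.png")[175:255,190:235]
a=cv2.resize(a,None,fx=10,fy=10,interpolation=cv2.INTER_CUBIC); b=cv2.resize(b,None,fx=6,fy=6,interpolation=cv2.INTER_CUBIC)
a=cv2.convertScaleAbs(a,alpha=2); b=cv2.convertScaleAbs(b,alpha=2.5)
cv2.imwrite("pics/za.png",a); cv2.imwrite("pics/zb.png",b)
E
```

```text
(no output)
```

View pics/za.png

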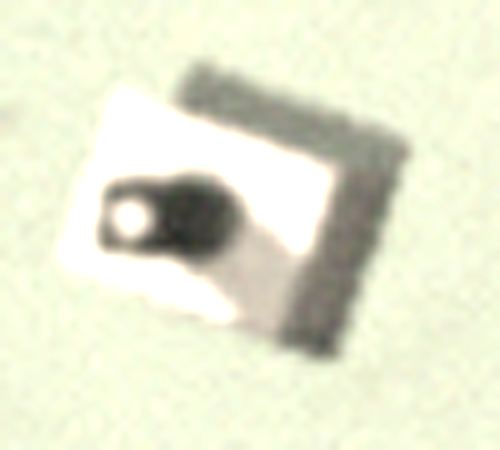

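View pics/zb.png

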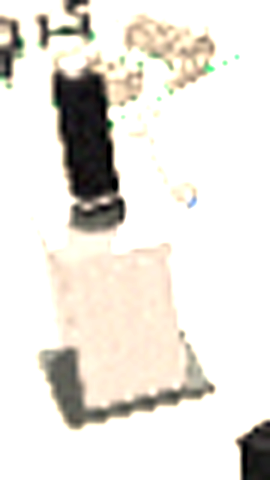

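```bash
python3 - <<'E'
from mv import *
t=cams.capture("top"); s=cams.capture("scene")
d=lambda u,v:(165+(u+.5)/10-.5,235+(v+.5)/10-.5)
e=lambda u,v:(190+(u+.5)/6-.5,175+(v+.5)/6-.5)
print("cap",onz(t,d(131,217),.151)); print("collar c (r12.5)",onz(t,d(241,217),.086),onz(t,d(190,175),.086),onz(t,d(190,262),.086))
print("bridge c",np.mean([onz(t,d(*q),.08) for q in [(122,90),(332,168),(278,340),(62,262)]],0))
print("scene cap",onz(s,e(75,62),.151),"grip top",onz(s,e(80,75),.146),"collar bottom",onz(s,e(97,215),.080))
plan([.4350,.383,.097],69)
E
```

```text
cap [0.43577462 0.38332929 0.151     ]
collar c (r12.5) [0.4354218  0.37109351 0.086     ] [0.44583576 0.38434266 0.086     ] [0.42387194 0.38396141 0.086     ]
bridge c [0.43570717 0.38345763 0.08      ]
scene cap [0.43093554 0.37993835 0.151     ] grip top [0.43099692 0.37768066 0.146     ] collar bottom [0.43120685 0.38295879 0.08      ]
shift cm [17.91 -0.02 -0.03] turn 0.032849709216066 jaw now -111.0 tcp [0.4351 0.3827 0.2761] t 9.8 tilt [ 0.  0. -1.] j6 8.4 F [ 0.1 -0.6  0.4]
```

```bash
python3 -m handwheel '[3,0,-0.05,0, 6.5,0,-0.05,0, 10,0,-0.05,0, 13,0,-0.05,0, 15,0,-0.05,0, 16.5,0,-0.05,0, 17.4,0,-0.05,0, 17.9,0,-0.05,0, 17.9,0,-0.05,0, 17.9,0,-0.05,0]' 6; python3 - <<'E'
from mv import *
plan([.4356,.3834,.097],69)
s=cams.capture("scene"); crop(s,165,150,110,100,6,"s6.png")
E
```

```text
time_s: 11.05
tcp_pos: [0.4355, 0.3835, 0.0977]
eef_rot: [163.7, 89.9, 52.7]
contact_force: [-0.9, -0.1, -0.1]
gripper_width: 0.0602
shift cm [0.07 0.01 0.  ] turn 0.04140830052045885 jaw now -111.0 tcp [0.4355 0.3835 0.0977] t 11.05 tilt [ 6.e-04  8.e-04 -1.e+00] j6 8.4 F [-0.9 -0.1 -0.1]
```

View pics/s6.png

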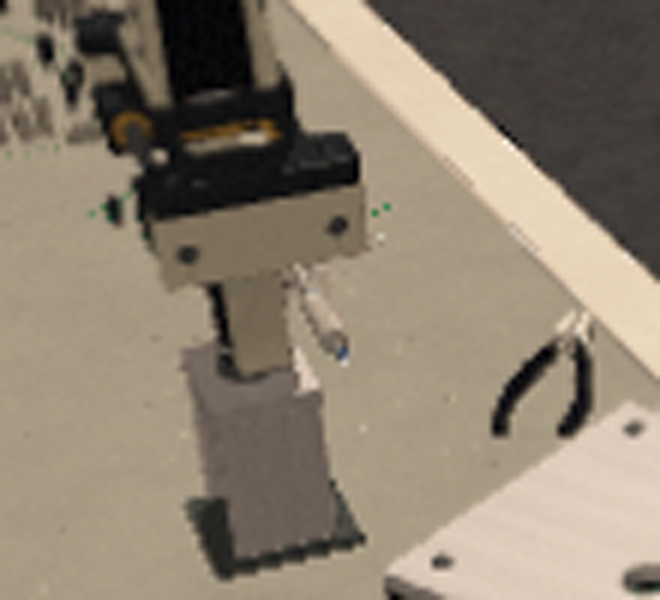

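The near finger hides the grip, which fits the jaws straddling the probe. I'll close on it with moderate force.

```bash
python3 -m handwheel '[0,0,0,0, 0,0,0,0, 0,0,0,0, 0,0,0,0, 0,0,0,0, 0,0,0,0, 0,0,0,0, 0,0,0,0, 0,0,0,0, 0,0,0,0]' 1 25
```

```text
time_s: 12.35
tcp_pos: [0.4352, 0.3831, 0.097]
eef_rot: [-17.4, 90.0, -128.4]
contact_force: [-0.3, -1.3, 0.7]
gripper_width: 0.0201
```

```bash
python3 -m handwheel '[0,0,0,0, 0,0,0,0, 0,0,0,0, 0,0,0,0, 0,0,0,0, 0,0,0,0, 0,0,0,0, 0,0,0,0, 0,0,0,0, 0,0,0,0]' 1 35
```

```text
time_s: 13.6
tcp_pos: [0.4353, 0.3832, 0.097]
eef_rot: [174.1, 90.0, 63.1]
contact_force: [0.3, -0.6, -1.4]
gripper_width: 0.0201
```

The width settles at 20.1 mm, not 18, so the square grip is probably held about 7° askew. I'll reopen slightly, turn the wrist 7° and close again.

```bash
python3 -m handwheel '[0,0,0,0, 0,0,0,0, 0,0,0,0, 0,0,0,-3, 0,0,0,-7, 0,0,0,-7, 0,0,0,-7, 0,0,0,-7, 0,0,0,-7, 0,0,0,-7]' 3 20;  python3 -m handwheel '[0,0,0,0, 0,0,0,0, 0,0,0,0, 0,0,0,0, 0,0,0,0, 0,0,0,0, 0,0,0,0, 0,0,0,0, 0,0,0,0, 0,0,0,0]' 1 20
```

```text
time_s: 14.85
tcp_pos: [0.4353, 0.3832, 0.0971]
eef_rot: [152.8, 90.0, 48.8]
contact_force: [-0.1, 0.6, 0.7]
gripper_width: 0.0302
time_s: 16.1
tcp_pos: [0.4353, 0.3832, 0.0971]
eef_rot: [157.6, 90.0, 53.6]
contact_force: [0.2, 0.7, 0.2]
gripper_width: 0.018
```

The width now reads 18.0 mm, so the jaws are flat on the grip. Lifting straight up.

```bash
python3 -m handwheel '[-0.5,0,0,0, -1.5,0,0,0, -3,0,0,0, -5,0,0,0, -7,0,0,0, -9,0,0,0, -11.5,0,0,0, -13.5,0,0,0, -14.5,0,0,0, -14.5,0,0,0]' - 30; python3 - <<'E'
from mv import *
plan([.4716,.1712,.2416],76)
s=cams.capture("scene"); crop(s,165,100,110,100,6,"s7.png")
E
```

```text
time_s: 17.35
tcp_pos: [0.4354, 0.3834, 0.243]
eef_rot: [166.7, 89.9, 62.7]
contact_force: [0.4, 0.1, -1.5]
gripper_width: 0.0179
shift cm [ 0.11  8.64 19.72] turn 0.030329218577605843 jaw now -104.0 tcp [0.4354 0.3834 0.243 ] t 17.35 tilt [ 8.0e-04  1.5e-03 -1.0e+00] j6 15.4 F [ 0.4  0.1 -1.5]
```

View pics/s7.png

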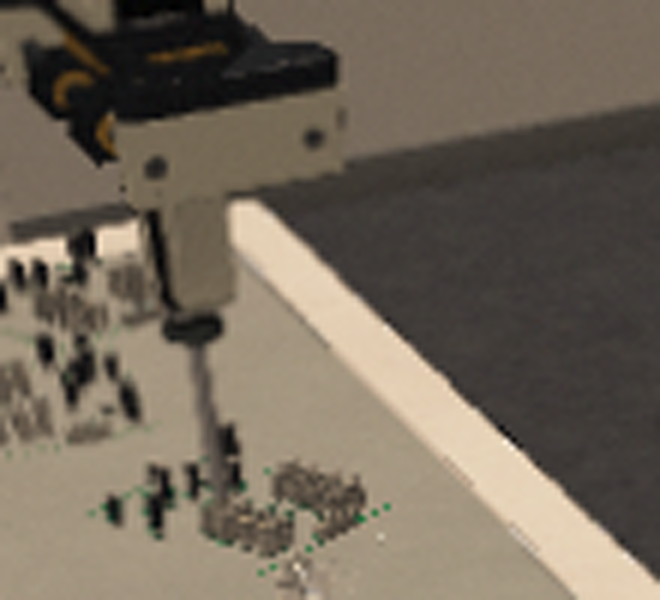

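The probe is out of the stand and upright, with its shaft clearly visible (crop 205,350 to 222,495). Next I'll carry it over the hole.

```bash
python3 -m handwheel '[0,1.2,2.8,0, 0,2.9,6.6,0, 0,4.6,10.5,0, 0,6.3,14.4,0, 0,7.6,17.4,0, 0,8.4,19.2,0, 0,8.64,19.72,0, 2,8.64,19.72,0, 4,8.64,19.72,0, 5,8.64,19.72,0]'; python3 -m handwheel '[1,0,0,0, 1.5,0,0,0, 1.8,0,0,0, 1.8,0,0,0, 1.8,0,0,0, 1.8,0,0,0, 1.8,0,0,0, 1.8,0,0,0, 1.8,0,0,0, 1.8,0,0,0]';python3 - <<'E'
from mv import *
plan([.4716,.1712,.1720],76)
s=cams.capture("scene"); crop(s,225,180,100,90,8,"s8.png")
t=cams.capture("top"); crop(t,200,170,110,100,6,"t8.png")
np.save("s8",s["image"]);np.save("t8",t["image"])
E
```

```text
time_s: 18.65
tcp_pos: [0.471, 0.171, 0.1908]
eef_rot: [-40.4, 89.9, -144.4]
contact_force: [-0.9, 0.0, -1.0]
gripper_width: 0.0179
time_s: 19.9
tcp_pos: [0.4715, 0.1709, 0.1741]
eef_rot: [63.2, 90.0, -40.8]
contact_force: [0.4, 0.1, -1.3]
gripper_width: 0.0179
shift cm [ 0.21  0.   -0.03] turn 0.031816040218359376 jaw now -104.0 tcp [0.4715 0.1709 0.1741] t 19.9 tilt [ 0. -0. -1.] j6 33.6 F [ 0.4  0.1 -1.3]
```

View pics/s8.png

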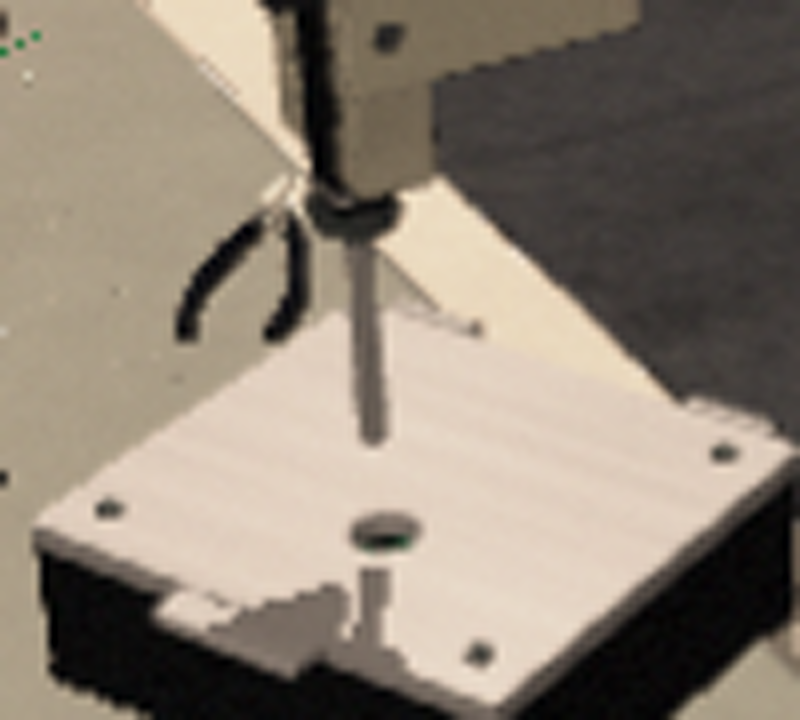

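View pics/t8.png

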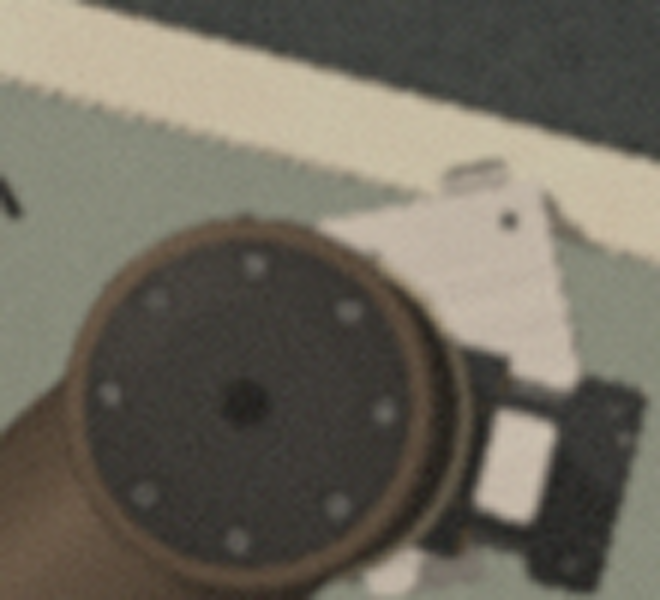

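```bash
cat > rel.py <<'E'
from h import *
s=cams.capture("scene")
def rel(tcp,tipbot,hole_uv,verbose=True):
    # observed px: lowest point of the tip disc, hole rim centre
    a=np.linspace(0,2*np.pi,200)
    # solve tip xy so that disc's bottom/centre match observed
    z=tcp[2]-.087
    def f(x):
        q=proj(s,np.c_[x[0]+.004*np.cos(a),x[1]+.004*np.sin(a),z+0*a]); return [q[:,0].mean()-tipbot[0],q[:,1].max()-tipbot[1]]
    r=least_squares(f,tcp[:2]).x
    b=r-tcp[:2]
    hz=onz(s,hole_uv,.058)[:2]
    print("tip seen",r.round(4),"tcp",np.round(tcp,4),"cam bias mm",(b*1e3).round(1),"hole raw",hz.round(4),"hole corrected",(hz-b).round(4),"move mm",((hz-r)*1e3).round(1))
E
python3 - <<'E'
from rel import *
im=np.load("s8.npy")
u0,v0=225,180
o=im[180+50:180+72,225+36:225+60,0]
print(o[:10,:].tolist() and "")
for r in range(228,250): print(r," ".join(f"{x:3d}" for x in im[r,264:282,0]))
C=lambda u,v:(u0+(u+.5)/8-.5,v0+(v+.5)/8-.5)
rel(np.array([.4715,.1709,.1741]),C(373,446),C(386,531))
print(proj(s,[.4715,.1709,.0871]),C(373,440))
E
```

```text
228 227 228 227 227 212 142 106 101 121 199 226 227 228 228 227 227 225 226
229 227 228 228 228 215 147 107  99 119 194 226 226 227 228 228 229 228 227
230 228 228 229 229 221 169 105 102 110 173 227 227 226 225 226 227 227 227
231 227 227 229 229 222 177 105 103 110 177 229 228 228 227 226 226 226 226
232 226 227 227 228 228 211 105 103 113 179 230 229 229 229 227 227 225 227
233 226 227 228 227 227 210 111 105 109 176 230 230 231 230 230 229 228 227
234 228 228 228 227 227 211 125 103 109 179 229 228 229 230 231 230 229 231
235 230 229 230 229 229 224 185 141 168 227 227 227 226 228 228 230 229 229
236 228 228 229 229 229 230 229 229 228 229 228 228 226 226 226 227 226 229
237 227 228 228 228 228 228 229 229 230 229 229 228 228 227 227 227 227 227
238 227 226 227 226 227 227 228 229 229 228 229 230 228 228 228 229 227 227
239 226 226 226 227 226 227 226 227 227 228 228 228 228 229 229 228 228 228
240 227 226 226 225 226 227 226 226 227 227 228 227 227 229 228 228 228 228
241 228 227 228 226 226 226 226 227 226 227 226 227 226 228 227 228 228 228
242 228 228 229 228 228 227 227 227 225 226 227 226 227 227 226 227 227 227
243 227 227 228 229 230 228 224 221 214 215 217 218 222 227 226 227 227 227
244 228 227 227 227 227 213 187 165 140 146 146 159 190 219 227 228 228 228
245 228 227 227 227 213 147 118 109 119 125 123 122 124 178 226 226 228 228
246 229 228 229 225 193  96  95 100 107 109 111 109 116 165 224 227 227 227
247 228 229 229 226 191  98  77  47  30  14  21  53 128 198 228 229 228 228
248 228 229 229 229 222 169 106  80  87  86 109 123 181 228 229 228 229 229
249 226 226 228 229 228 228 223 194 199 204 228 228 228 228 228 229 228 229
tip seen [0.4678 0.1712] tcp [0.4715 0.1709 0.1741] cam bias mm [-3.7  0.3] hole raw [0.4672 0.1679] hole corrected [0.471  0.1676] move mm [-0.5 -3.3]
[[272.55870686 233.75855556]] (271.1875, 234.5625)
```

```bash
python3 - <<'E'
from rel import *
st=[]
for i in range(4):
    st.append(sensors.get_state()["tcp_pos"]); cams.capture("scene")
print(np.array(st).round(4).tolist())
m=np.mean(st,0)
rel(m,(271.13,235.2),(272.6,246.2))
rel(m+[0,0,.001],(271.13,235.2),(272.6,246.2))
from mv import plan
plan([.4712,.1680,.155])
E
```

```text
[[0.4715, 0.171, 0.1741], [0.4715, 0.171, 0.174], [0.4715, 0.171, 0.1741], [0.4715, 0.171, 0.1741]]
tip seen [0.468  0.1717] tcp [0.4715 0.171  0.1741] cam bias mm [-3.5  0.7] hole raw [0.4662 0.1674] hole corrected [0.4697 0.1667] move mm [-1.8 -4.3]
tip seen [0.4671 0.1704] tcp [0.4715 0.171  0.1751] cam bias mm [-4.5 -0.6] hole raw [0.4662 0.1674] hole corrected [0.4707 0.168 ] move mm [-0.8 -3. ]
shift cm [1.91 0.04 0.29] turn None jaw now -104.0 tcp [0.4715 0.171  0.1741] t 20.3 tilt [ 0. -0. -1.] j6 33.6 F [-0.7 -0.4 -0.9]
```

```bash
python3 -m handwheel '[0,0,0.15,0, 0,0,0.31,0, 0,0,0.31,0, 0.6,0,0.31,0, 1.2,0,0.31,0, 1.7,0,0.31,0, 2.1,0,0.31,0, 2.2,0,0.31,0, 2.2,0,0.31,0, 2.2,0,0.31,0]';python3 - <<'E'
from mv import *
plan([.4708,.168,.152],76)
s=cams.capture("scene"); crop(s,225,180,100,90,8,"s9.png"); im=s["image"]
for r in range(232,251): print(r," ".join(f"{x:3d}" for x in im[r,264:282,0]))
plan([.4708,.168,.152],76)
E
```

```text
time_s: 21.55
tcp_pos: [0.4709, 0.168, 0.1522]
eef_rot: [138.5, 90.0, 34.5]
contact_force: [-0.1, -0.3, -0.5]
gripper_width: 0.0179
shift cm [ 0.02 -0.01  0.01] turn 0.03740150600009429 jaw now -104.0 tcp [0.4709 0.168  0.1522] t 21.55 tilt [ 3.e-04  2.e-04 -1.e+00] j6 33.8 F [-0.1 -0.3 -0.5]
232 226 229 228 229 229 217 152 105  99 125 207 231 231 229 228 228 226 227
233 227 227 228 227 228 216 145 107 100 125 206 232 231 231 230 229 229 229
234 230 229 229 228 229 216 148 107 102 121 200 229 231 231 230 231 230 231
235 229 230 230 230 230 221 170 105 102 109 174 228 228 228 230 230 230 230
236 228 228 229 231 231 225 180 108 102 110 177 228 228 227 228 228 228 229
237 227 228 228 229 229 229 212 103 105 111 178 229 230 228 228 228 228 228
238 227 227 227 227 228 229 209 105 108 109 177 230 228 229 229 227 228 228
239 226 227 227 227 228 227 207 108 103 102 154 229 229 230 229 230 229 229
240 227 227 227 226 227 228 209 113 104  98 154 228 228 229 229 229 229 228
241 230 229 228 227 228 228 210 130 106  99 153 227 228 229 227 228 229 230
242 230 230 229 229 228 228 213 129 102  96 146 228 228 228 227 227 228 228
243 228 228 229 230 230 229 213 157 102 103 154 220 224 228 228 227 228 228
244 228 228 228 228 227 212 188 159 105 104 129 160 190 221 229 229 229 228
245 228 228 228 227 214 149 121 112 119 124 125 120 127 178 227 228 229 229
246 229 229 228 227 194  97  95 101 105 109 109 112 118 167 225 229 228 227
247 229 229 229 227 193 100  80  50  27  15  19  56 130 201 228 230 230 228
248 229 229 229 230 222 171 108  71  47  42  73 123 181 230 229 229 230 230
249 224 216 227 217 222 230 220 156 109 106 163 228 228 228 230 230 230 229
250 197 153 197 124 154 216 201 124 124 137 186 230 231 231 230 230 229 229
shift cm [ 0.03 -0.    0.  ] turn 0.03394511422641244 jaw now -104.0 tcp [0.4709 0.168  0.1523] t 21.6 tilt [ 3.e-04  2.e-04 -1.e+00] j6 33.8 F [-0.5 -0.3 -0.8]
```

View pics/s9.png

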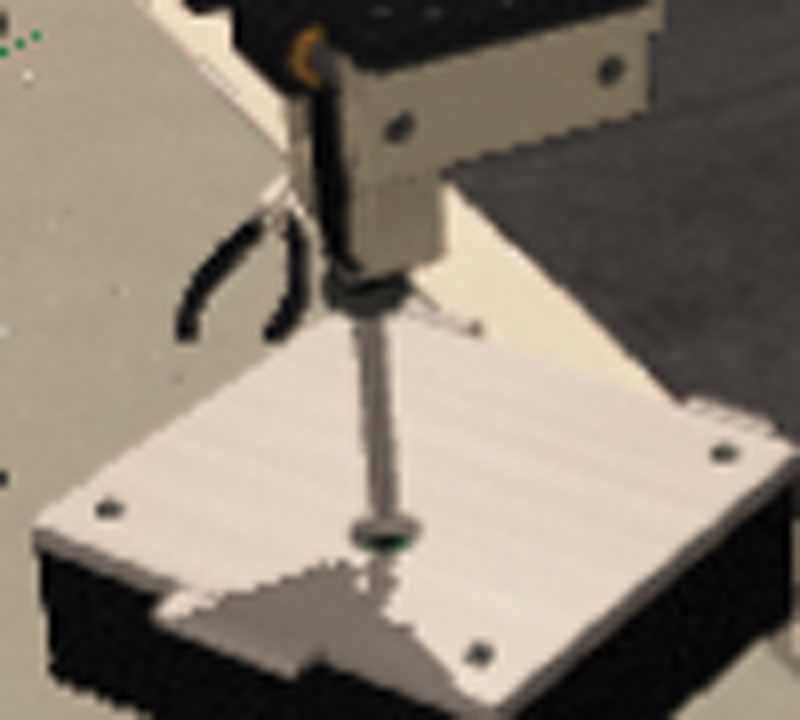

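```bash
python3 - <<'E'
from rel import *
for b in (244.4,244.7): rel(np.array([.4709,.168,.1522]),(272.42,b),(272.6,246.2))
from mv import plan
E
```

```text
tip seen [0.4666 0.1677] tcp [0.4709 0.168  0.1522] cam bias mm [-4.3 -0.3] hole raw [0.4662 0.1674] hole corrected [0.4706 0.1677] move mm [-0.3 -0.3]
tip seen [0.4658 0.1668] tcp [0.4709 0.168  0.1522] cam bias mm [-5.1 -1.2] hole raw [0.4662 0.1674] hole corrected [0.4713 0.1686] move mm [0.4 0.6]
```

The tip is within about 1 mm of the hole axis: the shaft's centre is at u = 272.4 and the hole's at 272.6. I'll lower it into the hole in stages.

```bash
python3 -m handwheel '[0,0,-0.05,0, 0.2,0,-0.05,0, 0.5,0,-0.05,0, 0.8,0,-0.05,0, 1.1,0,-0.05,0, 1.4,0,-0.05,0, 1.6,0,-0.05,0, 1.6,0,-0.05,0, 1.6,0,-0.05,0, 1.6,0,-0.05,0]';python3 - <<'E'
from mv import *
s=cams.capture("scene"); crop(s,225,180,100,90,8,"s10.png"); im=s["image"]
for r in range(238,251): print(r," ".join(f"{x:3d}" for x in im[r,264:282,0]))
plan([.4712,.1685,.113],76)
E
```

```text
time_s: 22.9
tcp_pos: [0.4709, 0.1685, 0.1362]
eef_rot: [131.6, 90.0, 27.6]
contact_force: [-1.0, -0.7, -1.1]
gripper_width: 0.0182
238 228 228 228 227 230 223 175 106 102 112 181 230 229 230 230 229 229 229
239 228 227 227 228 228 228 207 106 105 115 179 230 229 230 230 230 230 229
240 228 228 228 227 228 227 209 111 106 112 172 228 228 229 230 230 230 230
241 230 230 229 228 228 228 209 112 105 101 158 228 227 228 229 229 229 229
242 230 231 229 229 229 228 214 129 106 101 156 228 229 227 228 228 228 229
243 229 229 230 231 230 228 209 128 106  95 133 222 226 228 228 228 227 228
244 228 230 229 229 228 214 177 119 107  96 102 162 192 223 228 228 229 229
245 229 228 227 228 215 149 118 101 109  96  94 123 127 180 227 229 229 229
246 231 229 228 213 182  95  94  94 107  98  93 111 119 167 226 229 228 229
247 219 218 202 121 104  86  79  74 107  99  75  60 128 203 230 230 231 229
248 127 126 128 126 122 103  71  92 113 104 100 127 183 230 230 230 230 231
249 123 124 127 127 126 124 138 159 122 123 168 230 229 229 230 230 230 230
250 123 124 123 126 124 124 124 126 128 136 187 231 231 230 230 231 230 230
shift cm [ 2.32  0.02 -0.01] turn 0.032914781031763596 jaw now -104.0 tcp [0.4709 0.1685 0.1362] t 22.95 tilt [ 2.e-04  2.e-04 -1.e+00] j6 33.8 F [-0.3 -0.6 -1.9]
```

View pics/s10.png

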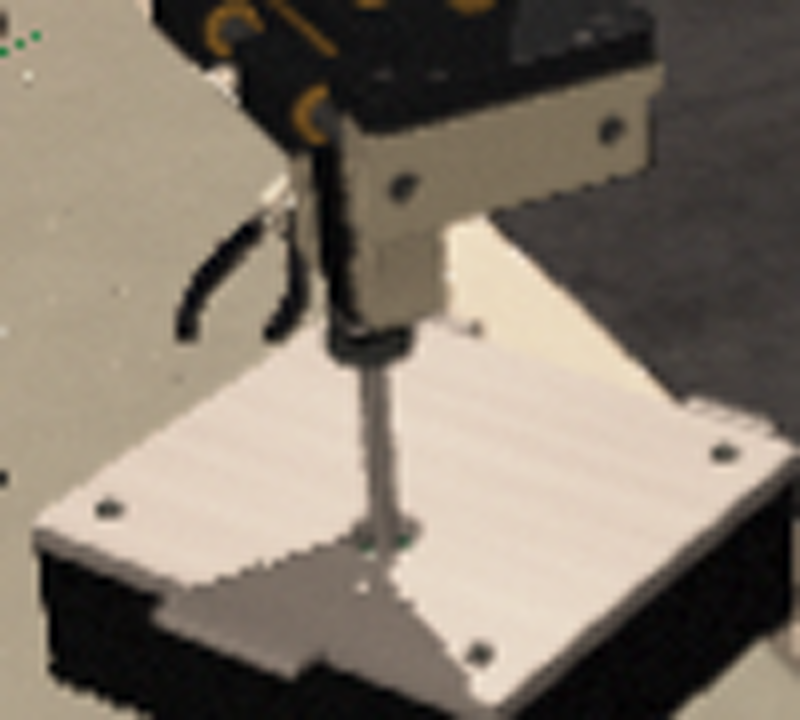

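```bash
python3 -m handwheel '[0.3,0,0,0, 0.7,0,0,0, 1.1,0,0,0, 1.5,0,0,0, 1.9,0,0,0, 2.15,0,0,0, 2.3,0,0,0, 2.3,0,0,0, 2.3,0,0,0, 2.3,0,0,0]';python3 - <<'E'
from mv import *
s=cams.capture("scene"); crop(s,225,180,100,90,8,"s11.png"); im=s["image"]
for r in range(240,251): print(r," ".join(f"{x:3d}" for x in im[r,264:282,0]))
plan([.4712,.1685,.113],76)
S=cams.capture("scene")["image"];cv2.imwrite("pics/full.png",S[:,:,::-1])
E
```

```text
time_s: 24.2
tcp_pos: [0.4709, 0.1685, 0.1132]
eef_rot: [145.9, 90.0, 41.9]
contact_force: [0.3, -0.3, -1.0]
gripper_width: 0.018
240 228 228 227 229 228 228 209 109 106 113 176 228 229 230 231 230 230 230
241 230 229 228 228 226 229 209 113 109 103 157 228 229 229 228 230 229 230
242 230 231 231 230 228 219 213 126 109 104 156 229 229 228 228 228 229 229
243 226 221 228 219 203 159 202 123 108  96 135 221 226 229 229 228 229 228
244 201 157 201 124 124 124 123 109 107  96 104 162 192 223 229 230 229 230
245 127 126 126 123 120 110 107 101 108  98  97 123 129 180 228 229 229 230
246 128 126 130 123 109  88  94  92 106 100  92 112 119 168 226 231 229 229
247 127 126 125 122 103  87  80  75 105 104  76  60 129 205 231 230 231 231
248 126 127 125 126 123 105  73  93 112 107 101 127 185 230 230 230 230 230
249 123 124 126 125 126 124 141 158 122 124 167 231 229 230 230 230 230 231
250 124 125 124 125 124 124 126 127 125 127 162 221 225 232 231 230 230 231
shift cm [ 0.02  0.02 -0.  ] turn 0.034535277701365885 jaw now -104.0 tcp [0.471  0.1685 0.1132] t 24.25 tilt [ 3.e-04  2.e-04 -1.e+00] j6 33.8 F [ 0.4 -0.1 -1.2]
```

View pics/s11.png

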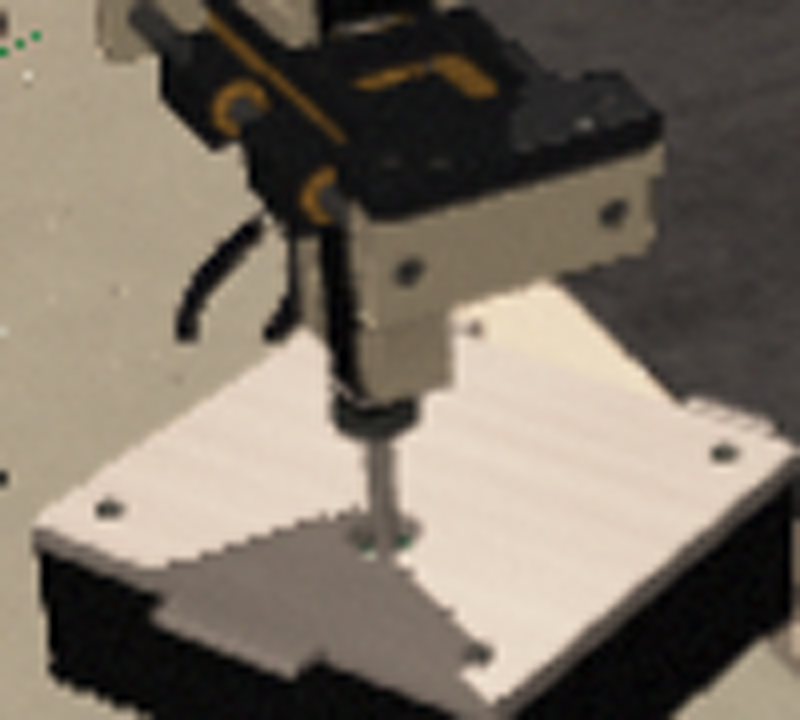

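View pics/full.png

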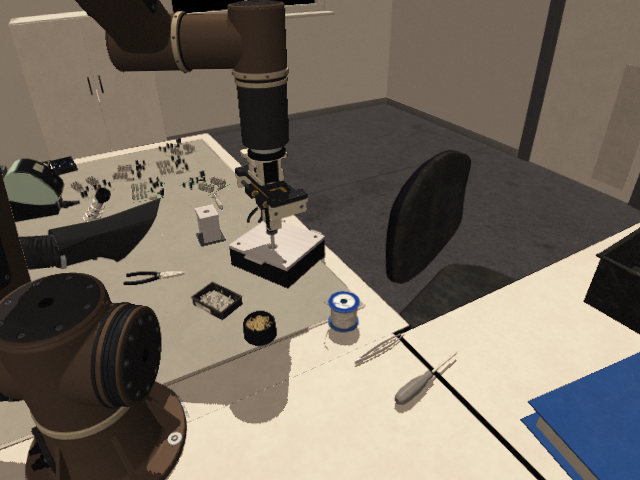

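The shaft is in the hole and laterally centred (u = 272.6 for both), and the bystanders haven't moved. The top view puts the hole about 2 mm further along the scene camera's line of sight. I'll split the difference with a 0.7 mm nudge, then hold still.

```bash
python3 -m handwheel '[0,0.02,-0.03,0, 0,0.04,-0.06,0, 0,0.04,-0.06,0, 0,0.04,-0.06,0, 0,0.04,-0.06,0, 0,0.04,-0.06,0, 0,0.04,-0.06,0, 0,0.04,-0.06,0, 0,0.04,-0.06,0, 0,0.04,-0.06,0]';python3 - <<'E'
from mv import *
plan([.4715,.1691,.113],76)
s=cams.capture("scene"); a=cv2.imread("pics/scene0.png")[:,:,::-1].astype(int); d=np.abs(s["image"].astype(int)-a).max(2)
for n,(x0,y0,x1,y1) in dict(spool=(322,285,365,335),tw=(355,330,405,365),drv=(392,350,460,405)).items(): print(n,(d[y0:y1,x0:x1]>40).sum())
st=sensors.get_state(); print(st["qd"].round(2),st["gripper_width"],st["time_s"])
for r in range(243,249): print(r," ".join(f"{x:3d}" for x in s["image"][r,264:282,0]))
E
```

```text
time_s: 25.55
tcp_pos: [0.4714, 0.1689, 0.1131]
eef_rot: [47.0, 90.0, -56.9]
contact_force: [-0.7, -0.9, -1.3]
gripper_width: 0.0181
shift cm [ 0.01  0.   -0.02] turn 0.03340515858349136 jaw now -104.0 tcp [0.4714 0.1689 0.1131] t 25.55 tilt [ 0. -0. -1.] j6 33.8 F [-0.7 -0.9 -1.3]
spool 0
tw 0
drv 0
[ 0.07 -0.03  0.02  0.12 -0.02 -0.04] 0.017974370717054794 25.6
243 226 217 201 159 203 158 201 123 104  96 138 221 226 229 228 229 228 229
244 201 126 126 127 125 123 129 121 108  96 106 160 190 224 230 229 230 229
245 126 126 126 124 122 107 108 100 109  99  95 121 129 181 227 230 229 230
246 127 126 124 124 109  87  93  90 108 100  88 100 120 167 227 230 229 229
247 125 125 126 122 104  86  80  71 108 103  77  59 130 205 231 230 231 230
248 124 129 126 128 124 107  71  88 111 109 102 124 183 231 229 231 231 230
```

```bash
python3 - <<'E'
from plant import workorder, sensors
print(workorder.close_job()); print(sensors.get_state()["tcp_pos"])
E
```

```text
the job is handed in; nothing more can be done
None
the job is handed in; nothing more can be done
```

I closed the guide plate, lifted the probe out of its stand and lowered it through the hole, and handed the job in at about 25.6 s with the probe still held. No verdict was reported.

- **Plate:** I pressed it down with the closed fingertips until it hit its stop, at 27.7 N and z = 0.058 m. The pictures show it lying flat.
- **Probe grip:** My first grip read 20.1 mm across, so the square grip was held askew. I reopened, turned the wrist 7° and gripped again at 18.0 mm, with the force set to 30 N for the rest of the job.
- **Probe height:** From the arm position the tip is about 26 mm above the bench, or 10 mm above the board. This assumes the probe did not slip in the fingers.
- **Stillness and contact:** In the last state before hand-in the tool was vertical to the printed digits and the arm was still. The force reading stayed within its usual 1–2 N noise. That reading is too coarse to rule out a 0.2 N touch on the jig, but the pictures showed no sign of one.
- **Centring:** In the scene camera the shaft and the hole line up sideways to within half a pixel (about 1 mm).
- **Bystanders:** The spool, tweezers and screwdriver show no change in the pictures.

**Disagreement:** The two cameras did not agree on the hole's position. The top view put it about 2–3 mm further out than the scene view did, mainly along the scene camera's line of sight. I moved about 0.6 mm toward the top view's estimate, so the probe should be within about 2 mm of the hole's axis.

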